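Close the electrode stub tin

TASK

Close up the green stub tin on the near part of the bench: first fold its upright yellow inner flap down flat over the electrode stubs, then swing the hinged lid over and press it fully shut without slamming it. Do it all by pushing gently with the fingers: grip nothing, pick nothing up, leave the stubs inside the tin and leave the tools around it where they lie.

Things in the scene. Friction and masses are not known exactly. Their poses are not given: they have to be found in the camera images.
- tin: Green sheet-metal stub tin, fixed to the bench, about 75 (x) x 116 (y) mm, walls 30 mm high, 2 mm thick, 40 mm high with the lid shut. Origin on the bench under its middle; z up; its +x side carries the lid hinge (the side away from the robot, within 0.65 rad), its -x side is the near side with the flap; y runs along both hinges. All hinges stay where they are left (friction), so each part needs pushing all the way. The inside is open from the floor up to the flap.
- tin_lid (a joint): Lid angle: 0 shut, grows as it opens, 1.57 standing upright, 1.92 its stop, leaning back away from the robot; starts between 1.6 and 1.9. Hinge torque about 0.06 N m, plus 0.05 N m per rad/s. The lid turns about lid_hinge; it is a shallow cap 118 mm wide along y, its outer face 10 mm outside the hinge plane, reaching 79 mm from the hinge, with a small lip (28 mm wide, 8 mm farther out) in the middle of its free edge. An upright flap blocks it at about 0.4 to 0.55.
- flap (a joint): Flap angle: 0 folded flat on its rail inside the tin, grows as it is raised, 1.6 its upright stop; starts between 1.4 and 1.57. It folds away from the robot, towards the lid hinge. Hinge torque about 0.025 N m.
- flap_hinge (a point): Middle of the flap's hinge, inside the near wall, 26 mm above the bench and 30 mm from the tin's middle towards the tin's -x.
- flap_edge (a point): Middle of the flap's free edge, 48 mm from its hinge. The flap is a yellow sheet 100 mm wide, 2 mm thick with a 4 mm rolled edge; upright its edge stands 74 mm above the bench; flat it is 4 mm below the rim of the tin.
- lid_hinge (a point): Middle of the lid hinge, on the tin's far side, 30 mm above the bench and 42 mm from the tin's middle towards the tin's +x.
- lid_edge (a point): Middle of the lid's free edge on its outer (top) face: 79 mm from the hinge and 10 mm outside the hinge plane. Shut, it lies 40 mm above the bench at the tin's -x side; upright, about 109 mm.
- stub1_mid (a point): Middle of a loose electrode stub, white rod 8 x 65 mm, lying on the tin's floor along y, below the flap.
- stub2_mid (a point): Middle of a loose electrode stub, white rod 8 x 65 mm, lying on the tin's floor along y, below the flap.
- scriber: Loose scriber, dark grip, brass collar and steel needle, 19 x 166 x 19 mm, lying beside the work; origin under its middle. Not to be moved.
- marker: Loose paint marker, white barrel, yellow cap, 17 x 123 x 17 mm, lying beside the work; origin under its middle. Not to be moved.
- soapstone: Loose white soapstone stick, 12 x 105 x 9 mm, lying beside the work; origin under its middle. Not to be moved.
- bolt: Loose steel hex bolt, 22 x 66 x 19 mm, lying beside the work; origin under its middle. Not to be moved.

How it is judged:
On the way, in this order (a step that is already met when the one before it is completed fails the run):
1. the flap is folded down flat while the lid is still open (value of joint flap below 0.15 rad and value of joint tin_lid above 0.6 rad), for 0.2 s.
2. the lid is shut over the folded flap (value of joint tin_lid below 0.07 rad and value of joint flap below 0.15 rad), for 0.2 s.
At the end, for the whole second after the job is handed in: The lid is fully shut (within 0.07 rad, about 5 mm at its free edge) over the folded flap (within 0.15 rad of flat), and both stubs lie inside the tin (all of step 2 and z of each of stub1_mid, stub2_mid in the frame of tin below 0.03 m and horizontal distance between each of stub1_mid, stub2_mid and tin below 0.055 m); the robot touches nothing.
It fails at once if a stub is lifted out of the tin (z of any of stub1_mid, stub2_mid in the frame of tin above 0.045 m).
It fails at once if a tool lying beside the tin is moved more than 30 mm or picked up (distance of any of scriber, marker, soapstone, bolt from where it was at the start of the episode above 0.03 m).
It fails at once if the lid is slammed (faster than 3 rad/s in the last 0.4 rad) (value of joint tin_lid below 0.4 rad and velocity of joint tin_lid below -3 rad/s).
It fails at once if the flap or the lid is gripped or forced while it is still on its way (over 30 N before its last 0.3 rad) ((contact force between the fingers and flap above 30 N and value of joint flap above 0.3 rad) or (contact force between the fingers and tin_lid above 30 N and value of joint tin_lid above 0.3 rad)).
It fails at once if the tin is pushed hard (over 60 N) (contact force between the fingers and tin above 60 N).
It also fails if it takes over 42 s, if anything falls off the work surface, if the arm or the gripper's body presses on something with over 40 N, if the wrist force passes 120 N, or if a joint passes its speed limit or range.

ROBOT

A 6-joint arm with a two-finger parallel gripper is mounted at the origin on a cart in front of the work surface, level with it; the furniture and walls round the work are solid. World frame = base frame: x ahead of the robot, y to its left, z up, the work surface at z = 0. Lengths are in m, angles in rad, forces in N, time in s.
With the tool pointing down it reaches from about 0.35 to 0.775 m from the base axis. Payload 7.3 kg.
Tool frame: the origin (TCP) lies at the very end of the fingers, on their centre line; the grasp point (between the pads) lies 19 mm behind it (robot.hold_point_z is the distance from the TCP to the grasp point, in m); z points along the fingers, y is the direction in which the jaws open and shut (so a half turn about z gives the same grasp; the last joint's range is limited). The gripper opens to 92 mm and grips with 3 to 60 N. Pads are 19 mm wide; open, the fingers measure 130 mm over their backs; the gripper's body (75 mm by 190 mm) begins 47 mm behind the grasp point.
Start: joints at [0.987, 0.342, 1.524, -0, 1.275, -0.146], TCP at [0.223, 0.476, 0.19] pointing down, gripper open.
Joint ranges: [-2.53, 2.53], [-0.77, 2.02], [0.04, 2.7], [-1, 4.14], [0.28, 2.66], [-3.11, 3.11]. Speed limits (rad/s): [2.57, 2.57, 3.14, 3.14, 3.14, 3.14].

INTERFACE

Orientations are given as [roll, pitch, yaw] about the fixed x, y, z axes, in that order (R = Rz(yaw) Ry(pitch) Rx(roll)).
In Python, from cell import monitor, viewer, robot gives the robot as it stands.
- The arm moves only by the tool move_arm, never from a script. Its argument "deltas" is a list of rows, each an object of numbers: "x", "y", "z": the shift along the tool's x, y, z in m; "wx", "wy", "wz": the turn, a rotation vector about the tool's x, y, z in degrees; "hand": the opening, from 0 (shut) to 1 (fully open). In form: [{"x": .., "y": .., "z": .., "wx": .., "wy": .., "wz": .., "hand": ..}, ...]. A call has 1 to 8 rows; each row is the pose to reach, as a shift and turn from the pose commanded when the call began, along the tool's axes at that moment; what a row does not reach only later rows make up. A row lasts 1/8 s, in which the tool goes at most 62.5 mm and 10.7 degrees, less where a joint would pass 70% of its speed; a pose out of reach is approached as far as the arm can. A call with a gripper value outside its range is refused whole. The fingers move at their own pace and stop on an object; "grip_force" is the grip in N (left out, the last holds). Time passes only in rows, so rows that repeat a pose let the fingers close. It gives the time, the measured TCP pose, the force and the opening at its end, in the units of the state.
- monitor.observe(): the state, without advancing time (a new reading comes with each control period).
- viewer.read_camera(name): name is "side" or "top" or "wrist"; returns the picture (400x640x3 uint8, red, green, blue); there is no depth.
- viewer.camera_params(name): a dict with "camera_matrix" (3x3 intrinsics, pixels), "R" (3x3) and "t" (3): a world point X has camera coordinates R X + t. Camera axes: x right, y down, z forward; pixel columns grow to the right and rows downward; lengths in m; the calibration is good to about 2 mm. The wrist camera is an equidistant fisheye: a pixel r from the principal point sees the ray r / f radians off the axis. A picture is of the moment at which its call begins: read the wrist's pose just before it. camera_params takes no time and is no camera call; for the wrist camera it gives the pose at the moment of the call.
- robot.hand_in(): hands the job in, once; it reports no verdict.
The state is a dict: "time": time; "qpos": joint angles; "qvel": joint speeds; "joint_efforts": joint torques, N m; "tool_pos": TCP position; "tool_rot": TCP orientation; "contact_force": force on the tool from outside, world axes, zero at the start; "torque": the same for the moment, N m; "opening": finger opening in m.
Only numpy, scipy, OpenCV 4.12 (cv2) and the standard library are available. Lean on these libraries where they do the work, as an engineer would, in place of code of your own. Each camera call takes 0.05 s, during which the arm holds its last target. There are 200 camera calls.

## Working session

There is one attempt and no reset: what is moved stays moved. The work goes in short steps, Python scripts to look and compute and a tool call to move; the robot and the scene stay as the last step left them, time stands still between calls to the robot, and variables do not carry over. Pictures are saved under pics/ and viewed, about 8 in all and at most 12, crops included, and the job is handed in when it is done.

Besides the shell and the picture viewer there is one more tool, called by a JSON object that holds its "op" and its "data". move_arm: Moves the arm, as the interface text tells. Its arguments: {"type":"object","properties":{"deltas":{"type":"array","items":{"type":"object","properties":{"x":{"type":"number"},"y":{"type":"number"},"z":{"type":"number"},"wx":{"type":"number"},"wy":{"type":"number"},"wz":{"type":"number"},"hand":{"type":"number"}}}},"grip_force":{"type":"number"}},"required":["deltas"]}

```bash
mkdir -p pics; python3 - <<'E'
from cell import monitor, viewer, robot
import cv2,numpy as np
s=monitor.observe();print({k:np.round(v,3).tolist() for k,v in s.items()})
for n in ("side","top"):
    im=viewer.read_camera(n);cv2.imwrite(f"pics/{n}0.png",im[:,:,::-1])
    p=viewer.camera_params(n);print(n,{k:np.round(v,4).tolist() for k,v in p.items()})
E
```

```text
{'time': 0.0, 'qpos': [0.987, 0.343, 1.525, -0.0, 1.275, -0.146], 'qvel': [0.0, 0.002, 0.001, 0.002, 0.0, 0.0], 'joint_efforts': [0.002, -43.124, -24.422, 0.072, 0.056, -0.0], 'tool_pos': [0.222, 0.475, 0.189], 'tool_rot': [-3.14, -0.0, 2.704], 'contact_force': [-0.301, -0.016, -0.162], 'torque': [0.01, 0.021, -0.004], 'opening': 0.092}
side {'camera_matrix': [[387.7011, 0.0, 319.4476], [0.0, 387.7011, 206.3203], [0.0, 0.0, 1.0]], 'R': [[0.4531, 0.8911, -0.0253], [0.4216, -0.2392, -0.8747], [-0.7855, 0.3856, -0.4841]], 't': [-0.2081, -0.1766, 1.2619]}
top {'camera_matrix': [[428.8088, 0.0, 319.1622], [0.0, 428.8088, 194.6277], [0.0, 0.0, 1.0]], 'R': [[0.0069, -0.9998, -0.0161], [-0.9887, -0.0044, -0.1501], [0.15, 0.0169, -0.9885]], 't': [-0.0129, 0.5142, 0.8459]}
```

View pics/side0.png

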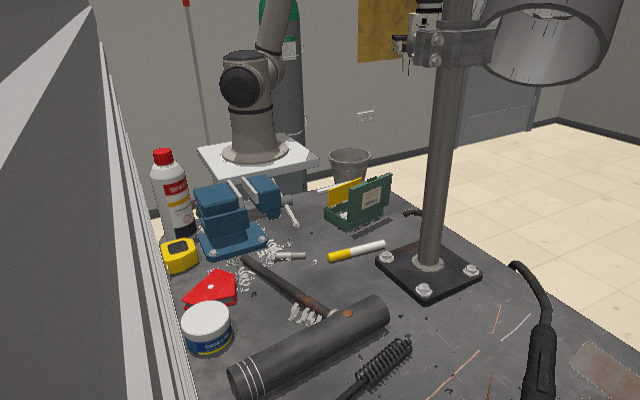

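View pics/top0.png

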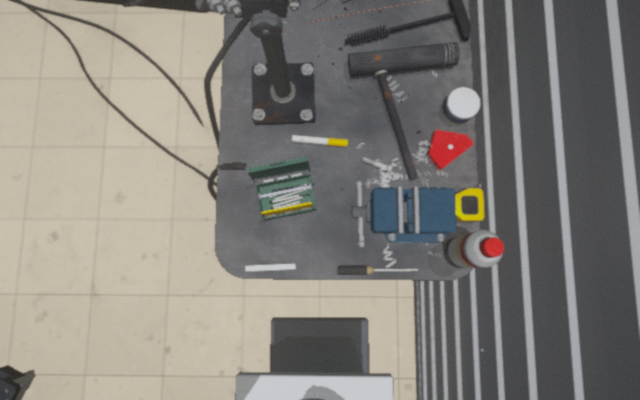

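The top view shows the tin near (285,190), with the yellow flap at (287,209) and the open lid at (280,168). The vise is to the right of it, the stand pole is beyond it and the marker lies behind the lid. In the side view the tin is at (355,205). I'll zoom in on both.

```bash
cat > h.py <<'E'
import numpy as np, cv2
from cell import monitor, viewer, robot
def ray(p,u,v):
    K=p["camera_matrix"];R=np.array(p["R"]);t=np.array(p["t"])
    d=R.T@np.linalg.solve(K,[u,v,1.]);return -R.T@t,d
def onz(p,u,v,z):
    c,d=ray(p,u,v);return c+d*(z-c[2])/d[2]
def proj(p,X):
    x=np.array(p["R"])@X+p["t"];q=np.array(p["camera_matrix"])@x;return q[:2]/q[2]
E
python3 - <<'E'
from h import *
a=cv2.imread("pics/top0.png")[140:235,220:340];b=cv2.imread("pics/side0.png")[165:240,305:405]
a=cv2.resize(a,None,fx=4,fy=4,interpolation=2);b=cv2.resize(b,None,fx=4,fy=4,interpolation=2)
c=np.zeros((400,890,3),np.uint8);c[:380,:480]=a;c[:300,485:885]=b
cv2.imwrite("pics/zoom.png",c[:, :800] if 0 else cv2.resize(c,(800,360)))
p=viewer.camera_params("top")
im=cv2.imread("pics/top0.png");h=cv2.cvtColor(im,cv2.COLOR_BGR2HSV)
m=cv2.inRange(h,(20,120,100),(35,255,255));m[:,:240]=0;m[:,330:]=0;m[:195]=0;m[230:]=0
pts=cv2.findNonZero(m)[:,0,:].astype(float);r=cv2.minAreaRect(pts.astype(np.float32));print(r,cv2.boxPoints(r))
print([np.round(onz(p,*q,.074),3) for q in cv2.boxPoints(r)])
ps=viewer.camera_params("side");im=cv2.imread("pics/side0.png");h=cv2.cvtColor(im,cv2.COLOR_BGR2HSV)
m=cv2.inRange(h,(20,120,100),(35,255,255));m[:165]=0;m[240:]=0;m[:,:305]=0;m[:,405:]=0
r=cv2.boundingRect(cv2.findNonZero(m));print(r)
for q in [(252,269,'a')]:pass
for name,u,v,z in [("nearwallL",262,217,.03),("nearwallR",314,210,.03),("lidL",249,166,.107),("lidR",308,161,.107)]:
    print(name,np.round(onz(p,u,v,z),3))
E
```

```text
((286.73681640625, 208.71783447265625), (5.453419208526611, 50.19872283935547), 78.9964599609375) [[261.57846 210.83197]
 [310.85428 201.25055]
 [311.89517 206.6037 ]
 [262.61935 216.18512]]
[array([0.476, 0.103, 0.074]), array([0.496, 0.006, 0.074]), array([0.485, 0.004, 0.074]), array([0.466, 0.1  , 0.074])]
(328, 177, 34, 31)
nearwallL [0.468 0.108 0.03 ]
nearwallR [0.483 0.001 0.03 ]
lidL [0.559 0.124 0.107]
lidR [0.569 0.011 0.107]
```

View pics/zoom.png

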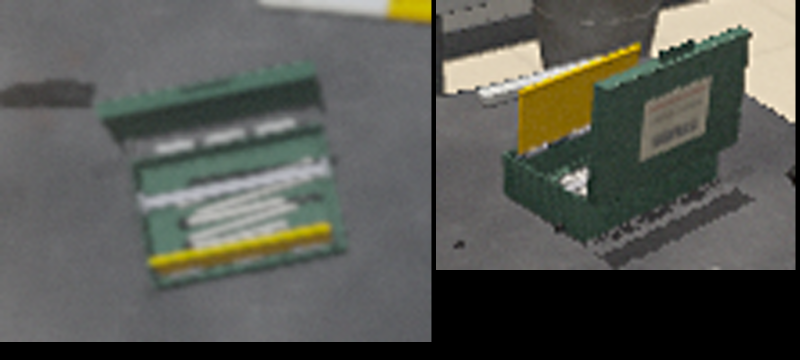

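The zoom shows the lid leaning back, the flap upright and the white stubs inside, with the tin turned about 0.2 rad. Next I'll work out the tin frame, check the obstacles and get the first move.

```bash
cat >> h.py <<'E'
from scipy.spatial.transform import Rotation as Ro
C=np.array([.508,.058]);YAW=.2
def w(xt,z,yt=0):
    c,s=np.cos(YAW),np.sin(YAW);return np.array([C[0]+c*xt-s*yt,C[1]+s*xt+c*yt,z])
def delta(X,yaw=None,s=None):
    s=s or monitor.observe();R=Ro.from_euler("xyz",s["tool_rot"])
    d=R.inv().apply(np.array(X)-s["tool_pos"])
    T=Ro.from_euler("xyz",[np.pi,0,(YAW+np.pi) if yaw is None else yaw])
    return np.round(d,4),np.round((R.inv()*T).as_rotvec(degrees=True),2)
E
python3 - <<'E'
from h import *
p=viewer.camera_params("top");ps=viewer.camera_params("side")
A,B=onz(p,263.1,219.8,.03),onz(p,315.4,209.5,.03);n=(A+B)/2;d=A-B
print("rim",A,B,np.linalg.norm(d),"yaw",np.arctan2(-d[0],d[1]),"mid",n)
for nm,u,v,z in [("pole base near",283,122,0),("bolt L",265,115,.01),("bolt R",308,115,.01),("vise bar",360,200,.1),("marker",320,141,.015)]:print(nm,np.round(onz(p,u,v,z),3))
for nm,X in [("tin floor far R corner",w(.0375,0,-.058)),("far L",w(.0375,0,.058)),("near wall top R",w(-.0375,.03,-.058)),("near top L",w(-.0375,.03,.058)),("flap edge L",w(-.027,.074,.05)),("flap edge R",w(-.027,.074,-.05)),("tcp",np.array([.222,.475,.189]))]:
    print(nm,np.round(proj(ps,X),1),np.round(proj(p,X),1))
# lid free edge in side view: corners at zoom px
for zx,zy in [(598,87),(748,33)]:
    u=305+(zx/.8989-485)/4;v=165+zy/.9/4
    for ang in (1.6,1.7,1.8,1.9):
        yt=.059 if zx>700 else -.059
        X=w(.042-.079*np.cos(ang)+.01*np.sin(ang),.03+.079*np.sin(ang)+.01*np.cos(ang),yt);print((round(u,1),round(v,1)),ang,np.round(proj(ps,X),1),np.round(proj(p,X),1))
print(delta(w(-.058,.19)))
E
```

```text
rim [0.46241384 0.10585415 0.03      ] [ 0.48440351 -0.00223062  0.03      ] 0.11029897032281388 yaw 0.20070905825432028 mid [0.47340867 0.05181177 0.03      ]
pole base near [0.682 0.072 0.   ]
bolt L [0.695 0.111 0.01 ]
bolt R [0.695 0.016 0.01 ]
vise bar [ 0.495 -0.089  0.1  ]
marker [ 0.635 -0.011  0.015]
tin floor far R corner [343.6 232.5] [311.  178.1]
far L [381.5 214.6] [258.4 188.4]
near wall top R [321.4 207.3] [317.4 210.3]
near top L [359.2 191.8] [262.3 221.1]
flap edge L [360.3 177.4] [262.1 213.1]
flap edge R [326.8 190.2] [311.9 203.3]
tcp [421.7  87.3] [ 19.6 356.4]
(350.1, 189.2) 1.6 [349.2 189.7] [307.9 159. ]
(350.1, 189.2) 1.7 [351.8 191.8] [307.2 155.3]
(350.1, 189.2) 1.8 [354.5 194.2] [306.5 151.8]
(350.1, 189.2) 1.9 [357.  196.9] [305.9 148.7]
(391.8, 174.2) 1.6 [390.2 173.3] [247.6 170.7]
(391.8, 174.2) 1.7 [392.9 175.2] [247. 167.]
(391.8, 174.2) 1.8 [395.6 177.3] [246.6 163.5]
(391.8, 174.2) 1.9 [398.1 179.8] [246.3 160.2]
(array([-0.389 , -0.2913, -0.0007]), array([-7.000e-02, -3.000e-02, -3.654e+01]))
```

{"op": "move_arm", "data": {"deltas": [{"x": -0.049, "y": -0.036, "wz": -4.6, "hand": 0}, {"x": -0.098, "y": -0.073, "wz": -9.2, "hand": 0}, {"x": -0.147, "y": -0.11, "wz": -13.8, "hand": 0}, {"x": -0.195, "y": -0.146, "wz": -18.3, "hand": 0}, {"x": -0.243, "y": -0.182, "wz": -22.8, "hand": 0}, {"x": -0.292, "y": -0.219, "wz": -27.4, "hand": 0}, {"x": -0.341, "y": -0.255, "wz": -32, "hand": 0}, {"x": -0.389, "y": -0.291, "wz": -36.5, "hand": 0}]}}

```text
schema error: expected keys x, y, z, wx, wy, wz, hand
```

```bash
python3 - <<'E'
from h import *
im=viewer.read_camera("wrist");cv2.imwrite("pics/wr1.png",im[:,:,::-1])
s=monitor.observe();print(s["time"],s["tool_pos"],s["tool_rot"],s["opening"],s["qpos"],s["contact_force"])
print(delta(w(-.054,.056)))
E
```

```text
0.15 [0.22238975 0.47520544 0.18912816] [-3.14047074e+00 -1.22742540e-04  2.70379543e+00] 0.09184892924290594 [ 9.86979253e-01  3.42553957e-01  1.52474319e+00 -4.36959172e-05
  1.27542334e+00 -1.46007171e-01] [-0.2027535   0.06310574  0.03159498]
(array([-0.3922, -0.2888,  0.1334]), array([-6.000e-02, -3.000e-02, -3.654e+01]))
```

View pics/wr1.png

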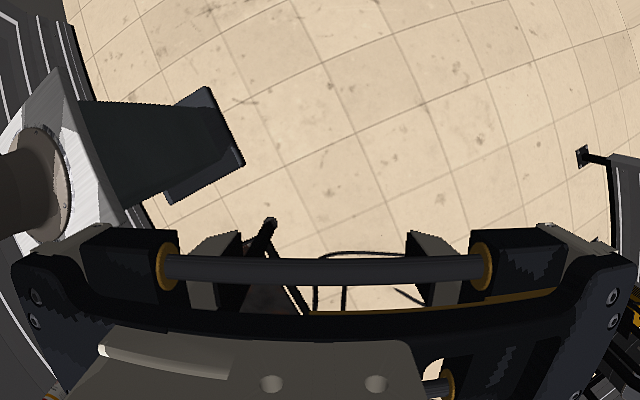

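The call was refused because every row needs all the keys, so the arm hasn't moved. The wrist picture shows only the floor and the open fingers.

{"op": "move_arm", "data": {"deltas": [{"x": -0.049, "y": -0.036, "z": 0, "wx": 0, "wy": 0, "wz": -4.6, "hand": 0}, {"x": -0.098, "y": -0.073, "z": 0, "wx": 0, "wy": 0, "wz": -9.2, "hand": 0}, {"x": -0.147, "y": -0.11, "z": 0, "wx": 0, "wy": 0, "wz": -13.8, "hand": 0}, {"x": -0.195, "y": -0.146, "z": 0, "wx": 0, "wy": 0, "wz": -18.3, "hand": 0}, {"x": -0.243, "y": -0.182, "z": 0, "wx": 0, "wy": 0, "wz": -22.8, "hand": 0}, {"x": -0.292, "y": -0.219, "z": 0, "wx": 0, "wy": 0, "wz": -27.4, "hand": 0}, {"x": -0.341, "y": -0.255, "z": 0, "wx": 0, "wy": 0, "wz": -32, "hand": 0}, {"x": -0.389, "y": -0.291, "z": 0, "wx": 0, "wy": 0, "wz": -36.5, "hand": 0}]}}

```text
time: 1.15
tool_pos: [0.4521, 0.0451, 0.1896]
tool_rot: [3.141, 0.0, -2.94]
contact_force: [0.2, 1.0, 0.2]
opening: 0.0164
```

```bash
python3 - <<'E'
from h import *
s=monitor.observe();print(s["time"],s["tool_pos"],s["tool_rot"],s["opening"],s["qpos"],s["contact_force"])
print(delta(w(-.054,.056)))
E
```

```text
1.15 [0.45212618 0.0451002  0.18964028] [ 3.14137260e+00  3.29124692e-04 -2.94005536e+00] 0.0163794885287403 [-6.97630751e-02  2.12328335e-01  1.70572839e+00  3.19294450e-04
  1.22327783e+00 -1.84220543e+00] [0.17939921 0.97036263 0.20348686]
(array([-0.0033,  0.0015,  0.1336]), array([0.01, 0.02, 0.09]))
```

{"op": "move_arm", "data": {"deltas": [{"x": -0.003, "y": 0.0015, "z": 0.04, "wx": 0, "wy": 0, "wz": 0, "hand": 0}, {"x": -0.003, "y": 0.0015, "z": 0.08, "wx": 0, "wy": 0, "wz": 0, "hand": 0}, {"x": -0.003, "y": 0.0015, "z": 0.11, "wx": 0, "wy": 0, "wz": 0, "hand": 0}, {"x": -0.003, "y": 0.0015, "z": 0.13, "wx": 0, "wy": 0, "wz": 0, "hand": 0}, {"x": -0.003, "y": 0.0015, "z": 0.13, "wx": 0, "wy": 0, "wz": 0, "hand": 0}]}}

```text
time: 1.78
tool_pos: [0.4529, 0.0492, 0.0584]
tool_rot: [3.141, -0.003, -2.943]
contact_force: [-0.2, 0.3, 0.6]
opening: 0.0005
```

```bash
python3 - <<'E'
from h import *
s=monitor.observe();print(s["time"],s["tool_pos"],s["opening"],s["contact_force"])
im=viewer.read_camera("side");cv2.imwrite("pics/s2.png",cv2.resize(im[130:250,270:430,::-1],None,fx=4,fy=4))
for a in (85,75,60,45,30,15,5,0):
    t=np.radians(a);print(a,delta(w(-.030+.03*np.cos(t)-.0095,.027+.03*np.sin(t)))[0])
E
```

```text
1.775 [0.45289928 0.04915034 0.05839099] 0.0004894375572141425 [-0.19397775  0.27341725  0.57245276]
85 [-0.018  -0.002   0.0025]
75 [-0.0231 -0.002   0.0034]
60 [-0.0304 -0.002   0.0064]
45 [-0.0366 -0.002   0.0112]
30 [-0.0413 -0.002   0.0174]
15 [-0.0444 -0.002   0.0246]
5 [-0.0453 -0.002   0.0298]
0 [-0.0454 -0.002   0.0324]
```

View pics/s2.png

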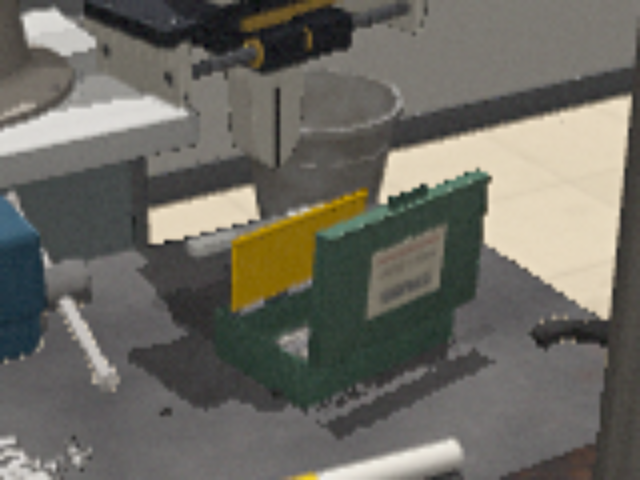

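The side crop shows the fingertip at about px (339,171). The reported TCP should project to about (336,186), so I'll recheck before touching anything.

```bash
python3 - <<'E'
from h import *
s=monitor.observe();print(s["time"],s["tool_pos"],s["qvel"])
b=viewer.read_camera("side");a=viewer.read_camera("top")
ps=viewer.camera_params("side");pt=viewer.camera_params("top")
print(proj(ps,s["tool_pos"]),proj(pt,s["tool_pos"]))
for p,im in((ps,b),(pt,a)):
    for dx,dy in((.0095,-.019),(.0095,.019),(-.0095,-.019),(-.0095,.019)):
        q=proj(p,s["tool_pos"]+w(dx,0,dy)-w(0,0));print(np.round(q,1));cv2.circle(im,tuple(int(round(v)) for v in q),0,(255,0,0),-1)
c=np.hstack([cv2.resize(b[130:230,290:390],None,fx=4,fy=4,interpolation=0),cv2.resize(a[150:250,235:335],None,fx=4,fy=4,interpolation=0)])
cv2.imwrite("pics/c3.png",c[:,:,::-1])
E
```

```text
1.825 [0.4538428  0.04910972 0.05943789] [ 3.23975103e-04 -2.39257293e-02 -2.18806370e-02  1.63341007e-03
  3.67350149e-03 -3.44835999e-05]
[336.66657872 185.09242762] [289.19997725 222.8780434 ]
[333.  188.9]
[345.6 184.1]
[327.7 186.1]
[340.2 181.4]
[297.7 216.4]
[279.  220.1]
[299.4 225.7]
[280.7 229.4]
```

View pics/c3.png

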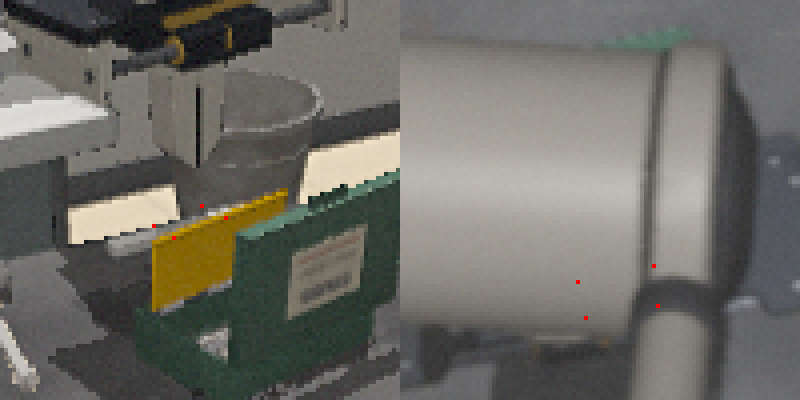

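The side view disagrees with the reported TCP by about 15 px. I'll check it against the wrist camera by projecting the modelled tin corners into that picture.

```bash
cat >> h.py <<'E'
def fish(p,X):
    x=np.array(p["R"])@X+p["t"];K=np.array(p["camera_matrix"]);r=np.hypot(x[0],x[1]);th=np.arctan2(r,x[2])
    return np.array([K[0,2]+K[0,0]*th*x[0]/r,K[1,2]+K[1,1]*th*x[1]/r])
E
python3 - <<'E'
from h import *
s=monitor.observe();p=viewer.camera_params("wrist");im=viewer.read_camera("wrist").copy()
R=np.array(p["R"]);print(s["tool_pos"],"cam",-R.T@p["t"],"axis",R[2],np.array(p["camera_matrix"]).tolist())
T=s["tool_pos"]
P={"tcp":T,"fl":w(-.027,.074,.05),"fr":w(-.027,.074,-.05),"nl":w(-.0375,.03,.058),"nr":w(-.0375,.03,-.058),"ll":w(.053,.109,.059),"lr":w(.053,.109,-.059)}
for k,X in P.items():
    q=fish(p,X);print(k,np.round(q,1))
    if 0<=q[0]<640 and 0<=q[1]<400:cv2.circle(im,(int(q[0]),int(q[1])),3,(255,0,0),1);cv2.putText(im,k,(int(q[0]+4),int(q[1])),0,.4,(255,0,0))
cv2.imwrite("pics/w4.png",im[:,:,::-1])
E
```

```text
[0.45481027 0.04910475 0.06043599] cam [0.38886603 0.03424243 0.2541953 ] axis [ 0.24882369  0.05024468 -0.96724466] [[309.70691628693146, 0.0, 323.5154665309035], [0.0, 309.70691628693146, 202.90056918551036], [0.0, 0.0, 1.0]]
tcp [325.8 227.4]
fl [398.3 271.6]
fr [247.8 271.6]
nl [396.8 233.8]
nr [249.4 233.8]
ll [407.  390.6]
lr [239.1 390.5]
```

View pics/w4.png

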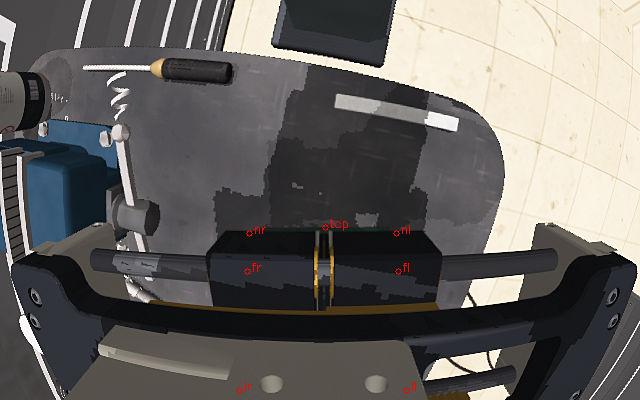

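```bash
python3 - <<'E'
from h import *
pt=viewer.camera_params("top");ps=viewer.camera_params("side");p=viewer.camera_params("wrist")
s=monitor.observe();print(s["time"],s["tool_pos"],s["contact_force"])
for u,v in((246,267.5),(295,267)):
    X=onz(pt,u,v,.009);print(X,fish(p,X),proj(ps,X))
for u,v in((338,269.5),(418,270)):
    X=onz(pt,u,v,.009);print("scr",X,fish(p,X))
# ray of seen fingertip in side
for z in(.058,.075,.09,.1):print(z,onz(ps,339.5,171,z))
E
```

```text
1.975 [0.45488228 0.04909532 0.06056106] [-0.20721716 -0.38467181  0.65026724]
[0.36444816 0.14204885 0.009     ] [456.18249213 125.1276679 ] [350.94969301 181.82094607]
[0.36620848 0.0397963  0.009     ] [336.34995491  96.73721131] [316.71224798 190.72273969]
scr [ 0.36172933 -0.04966118  0.009     ] [228.05745345  73.31099975]
scr [ 0.36190963 -0.21516572  0.009     ] [81.07707834 65.10520504]
0.058 [0.38439219 0.09597988 0.058     ]
0.075 [0.41793558 0.07697636 0.075     ]
0.09 [0.44753269 0.06020854 0.09      ]
0.1 [0.4672641 0.04903   0.1      ]
```

FK, the wrist view and the tin model agree. Only the rendered fingertip looks too high. I'll make the first gentle part of the fold and see whether the flap follows.

{"op": "move_arm", "data": {"deltas": [{"x": -0.009, "y": 0, "z": 0.002, "wx": 0, "wy": 0, "wz": 0, "hand": 0}, {"x": -0.017, "y": 0, "z": 0.0027, "wx": 0, "wy": 0, "wz": 0, "hand": 0}, {"x": -0.0226, "y": 0, "z": 0.0036, "wx": 0, "wy": 0, "wz": 0, "hand": 0}, {"x": -0.03, "y": 0, "z": 0.0066, "wx": 0, "wy": 0, "wz": 0, "hand": 0}, {"x": -0.03, "y": 0, "z": 0.0066, "wx": 0, "wy": 0, "wz": 0, "hand": 0}]}}

```text
time: 2.6
tool_pos: [0.4839, 0.0551, 0.0527]
tool_rot: [3.141, -0.0, -2.942]
contact_force: [-0.4, 0.5, 0.9]
opening: 0.0004
```

```bash
cat >> h.py <<'E'
def flap(im):
    h=cv2.cvtColor(im,cv2.COLOR_RGB2HSV);m=cv2.inRange(h,(20,120,60),(35,255,255));m[:165]=0;m[240:]=0;m[:,:305]=0;m[:,405:]=0
    k=cv2.findNonZero(m);return (cv2.boundingRect(k),len(k)) if k is not None else None
E
python3 - <<'E'
from h import *
s=monitor.observe();print(s["time"],s["tool_pos"],s["contact_force"])
im=viewer.read_camera("side");print(flap(im),flap(cv2.imread("pics/side0.png")[:,:,::-1]))
cv2.imwrite("pics/s5.png",cv2.resize(im[130:250,270:430,::-1],None,fx=5,fy=5))
E
```

```text
2.6 [0.48389201 0.05514164 0.05266146] [-0.4148894   0.53945859  0.85691539]
((328, 177, 34, 31), 445) ((328, 177, 34, 31), 438)
```

View pics/s5.png

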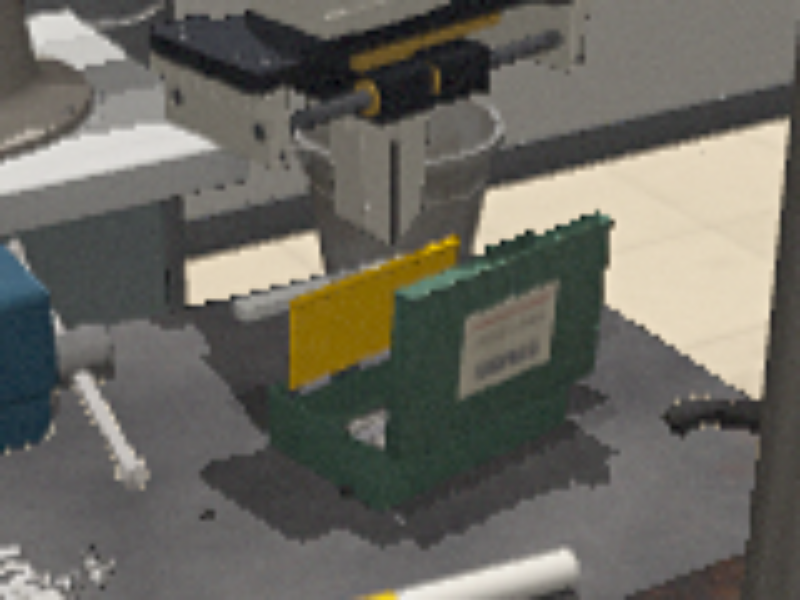

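The flap has not moved and the tip is still drawn about 35 mm too high, so the real fingertip is higher than the stated TCP. I'll retreat and touch the bench on the near side to measure the offset.

{"op": "move_arm", "data": {"deltas": [{"x": 0.025, "y": 0, "z": 0, "wx": 0, "wy": 0, "wz": 0, "hand": 0}, {"x": 0.051, "y": 0, "z": 0, "wx": 0, "wy": 0, "wz": 0, "hand": 0}, {"x": 0.051, "y": 0, "z": 0.02, "wx": 0, "wy": 0, "wz": 0, "hand": 0}, {"x": 0.051, "y": 0, "z": 0.035, "wx": 0, "wy": 0, "wz": 0, "hand": 0}, {"x": 0.051, "y": 0, "z": 0.042, "wx": 0, "wy": 0, "wz": 0, "hand": 0}, {"x": 0.051, "y": 0, "z": 0.046, "wx": 0, "wy": 0, "wz": 0, "hand": 0}, {"x": 0.051, "y": 0, "z": 0.046, "wx": 0, "wy": 0, "wz": 0, "hand": 0}]}}

```text
time: 3.52
tool_pos: [0.4336, 0.045, 0.0071]
tool_rot: [3.142, 0.0, -2.942]
contact_force: [0.4, 0.1, 0.1]
opening: 0.0004
```

```bash
python3 - <<'E'
from h import *
s=monitor.observe();print(s["time"],s["tool_pos"],s["contact_force"])
im=viewer.read_camera("side");print(flap(im));p=viewer.camera_params("side");print(proj(p,s["tool_pos"]))
cv2.imwrite("pics/s6.png",cv2.resize(im[130:250,270:430,::-1],None,fx=5,fy=5))
E
```

```text
3.525 [0.43361598 0.04497874 0.00707146] [0.4476544  0.09568486 0.11049305]
((327, 165, 35, 43), 455)
[331.1612213  201.85484761]
```

View pics/s6.png

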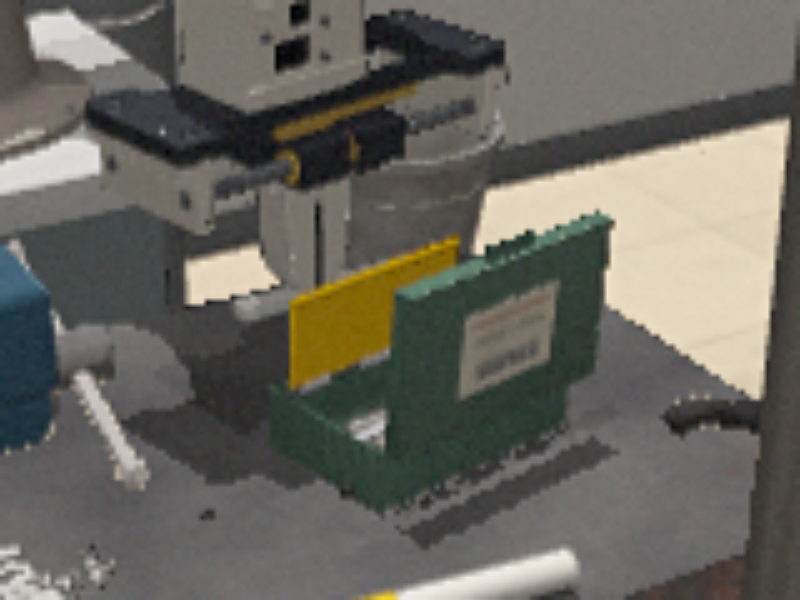

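There is no bench contact at reported z = 0.007. The tip is seen at px (334,187) against a predicted (331,202), so the real tip is about 36 mm above the reported TCP. I'll apply that offset and push the flap.

{"op": "move_arm", "data": {"deltas": [{"x": 0, "y": 0, "z": -0.015, "wx": 0, "wy": 0, "wz": 0, "hand": 0}, {"x": -0.015, "y": 0, "z": -0.015, "wx": 0, "wy": 0, "wz": 0, "hand": 0}, {"x": -0.028, "y": 0, "z": -0.015, "wx": 0, "wy": 0, "wz": 0, "hand": 0}, {"x": -0.036, "y": 0, "z": -0.015, "wx": 0, "wy": 0, "wz": 0, "hand": 0}, {"x": -0.044, "y": 0, "z": -0.015, "wx": 0, "wy": 0, "wz": 0, "hand": 0}, {"x": -0.052, "y": 0, "z": -0.015, "wx": 0, "wy": 0, "wz": 0, "hand": 0}, {"x": -0.06, "y": 0, "z": -0.015, "wx": 0, "wy": 0, "wz": 0, "hand": 0}, {"x": -0.06, "y": 0, "z": -0.015, "wx": 0, "wy": 0, "wz": 0, "hand": 0}]}}

```text
time: 4.58
tool_pos: [0.4931, 0.0569, 0.022]
tool_rot: [-3.142, 0.001, -2.942]
contact_force: [-1.3, 0.9, -0.5]
opening: 0.0002
```

```bash
python3 - <<'E'
from h import *
s=monitor.observe();print(s["time"],s["tool_pos"],s["contact_force"])
im=viewer.read_camera("side");print(flap(im))
cv2.imwrite("pics/s7.png",cv2.resize(im[130:250,270:430,::-1],None,fx=5,fy=5))
E
```

```text
4.575 [0.49311068 0.0569134  0.02201404] [-1.2667216   0.87920146 -0.49361598]
((329, 165, 20, 44), 134)
```

View pics/s7.png

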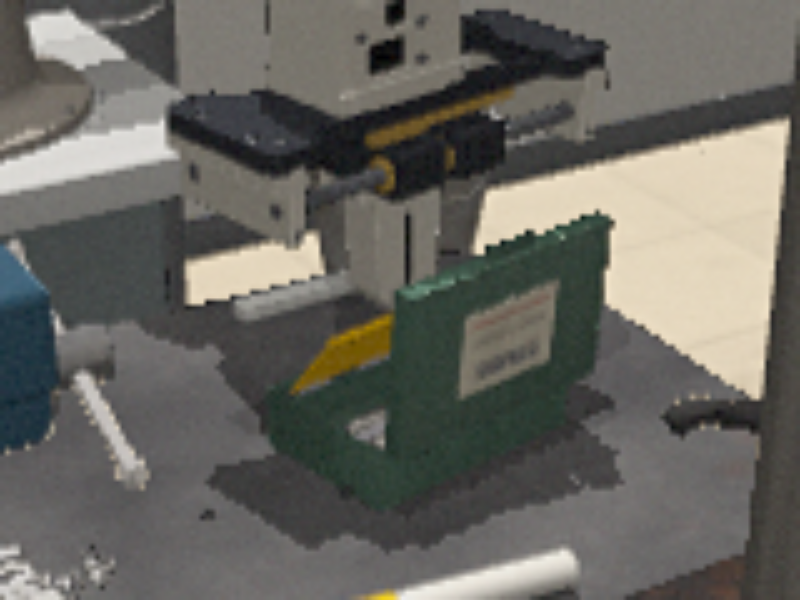

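The flap is now partly folded, to roughly 40°. Next I'll press straight down.

{"op": "move_arm", "data": {"deltas": [{"x": 0.002, "y": 0, "z": 0.006, "wx": 0, "wy": 0, "wz": 0, "hand": 0}, {"x": 0.002, "y": 0, "z": 0.012, "wx": 0, "wy": 0, "wz": 0, "hand": 0}, {"x": 0.002, "y": 0, "z": 0.018, "wx": 0, "wy": 0, "wz": 0, "hand": 0}, {"x": 0.002, "y": 0, "z": 0.023, "wx": 0, "wy": 0, "wz": 0, "hand": 0}, {"x": 0.002, "y": 0, "z": 0.026, "wx": 0, "wy": 0, "wz": 0, "hand": 0}, {"x": 0.002, "y": 0, "z": 0.026, "wx": 0, "wy": 0, "wz": 0, "hand": 0}]}}

```text
time: 5.38
tool_pos: [0.4902, 0.0564, -0.0043]
tool_rot: [3.141, -0.001, -2.942]
contact_force: [0.3, -1.6, 0.2]
opening: 0.0006
```

```bash
python3 - <<'E'
from h import *
s=monitor.observe();print(s["time"],s["tool_pos"],s["contact_force"])
im=viewer.read_camera("side");print(flap(im))
E
```

```text
5.375 [ 0.49022909  0.05644322 -0.00425751] [ 0.32343052 -1.56880156  0.23739496]
((329, 165, 31, 48), 174)
```

Not bottomed yet, so I'll continue in 2 mm steps.

{"op": "move_arm", "data": {"deltas": [{"x": 0, "y": 0, "z": 0.002, "wx": 0, "wy": 0, "wz": 0, "hand": 0}, {"x": 0, "y": 0, "z": 0.004, "wx": 0, "wy": 0, "wz": 0, "hand": 0}, {"x": 0, "y": 0, "z": 0.004, "wx": 0, "wy": 0, "wz": 0, "hand": 0}]}}

```text
time: 5.8
tool_pos: [0.4904, 0.0564, -0.0081]
tool_rot: [3.142, -0.0, -2.942]
contact_force: [-0.9, -1.2, -0.1]
opening: 0.0003
```

{"op": "move_arm", "data": {"deltas": [{"x": 0, "y": 0, "z": 0.002, "wx": 0, "wy": 0, "wz": 0, "hand": 0}, {"x": 0, "y": 0, "z": 0.003, "wx": 0, "wy": 0, "wz": 0, "hand": 0}, {"x": 0, "y": 0, "z": 0.003, "wx": 0, "wy": 0, "wz": 0, "hand": 0}]}}

```text
time: 6.18
tool_pos: [0.4907, 0.0565, -0.0099]
tool_rot: [-3.141, 0.001, -2.942]
contact_force: [-3.0, 0.4, 11.8]
opening: 0.0005
```

Contact is 11.8 N at reported z ≈ -0.010, which matches the flat flap at about 27 mm with a 36.5 mm offset. I'll press 1 mm more, lift, and check.

{"op": "move_arm", "data": {"deltas": [{"x": 0, "y": 0, "z": 0.0015, "wx": 0, "wy": 0, "wz": 0, "hand": 0}, {"x": 0, "y": 0, "z": 0.0015, "wx": 0, "wy": 0, "wz": 0, "hand": 0}, {"x": 0, "y": 0, "z": -0.02, "wx": 0, "wy": 0, "wz": 0, "hand": 0}, {"x": 0, "y": 0, "z": -0.06, "wx": 0, "wy": 0, "wz": 0, "hand": 0}, {"x": 0, "y": 0, "z": -0.11, "wx": 0, "wy": 0, "wz": 0, "hand": 0}, {"x": 0, "y": 0, "z": -0.135, "wx": 0, "wy": 0, "wz": 0, "hand": 0}, {"x": 0, "y": 0, "z": -0.135, "wx": 0, "wy": 0, "wz": 0, "hand": 0}]}}

```text
time: 7.05
tool_pos: [0.4915, 0.0564, 0.1256]
tool_rot: [-3.141, 0.004, -2.942]
contact_force: [-0.8, 0.4, 0.4]
opening: 0.0004
```

```bash
python3 - <<'E'
from h import *
s=monitor.observe();print(s["time"],s["tool_pos"],s["contact_force"])
im=viewer.read_camera("side");print(flap(im));p=viewer.camera_params("side")
for a in(0,.15,.3):print(a,[np.round(proj(p,w(-.03+.048*np.cos(a),.028+.048*np.sin(a),y)),1) for y in(-.05,.05)])
cv2.imwrite("pics/s8.png",cv2.resize(im[110:250,270:430,::-1],None,fx=4,fy=4,interpolation=2))
E
```

```text
7.05 [0.49151618 0.05640732 0.12555485] [-0.82737079  0.41294151  0.43715822]
((328, 201, 20, 16), 180)
0 [array([340.4, 216.4]), array([373.4, 201.9])]
0.15 [array([340.3, 213.4]), array([373.4, 199. ])]
0.3 [array([339.8, 210.3]), array([373., 196.])]
```

View pics/s8.png

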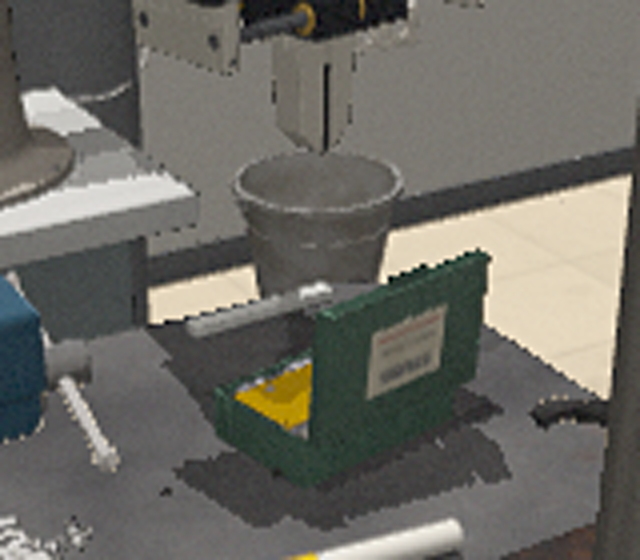

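The flap is flat: its edge is at row 216, and the model predicts 216.4 at angle 0. The lid is still near 1.62. I'll go over the lid and down behind it.

{"op": "move_arm", "data": {"deltas": [{"x": -0.03, "y": 0, "z": 0, "wx": 0, "wy": 0, "wz": 0, "hand": 0}, {"x": -0.07, "y": 0, "z": 0, "wx": 0, "wy": 0, "wz": 0, "hand": 0}, {"x": -0.112, "y": 0, "z": 0, "wx": 0, "wy": 0, "wz": 0, "hand": 0}, {"x": -0.112, "y": 0, "z": 0, "wx": 0, "wy": 0, "wz": 0, "hand": 0}, {"x": -0.112, "y": 0, "z": 0.03, "wx": 0, "wy": 0, "wz": 0, "hand": 0}, {"x": -0.112, "y": 0, "z": 0.06, "wx": 0, "wy": 0, "wz": 0, "hand": 0}, {"x": -0.112, "y": 0, "z": 0.076, "wx": 0, "wy": 0, "wz": 0, "hand": 0}, {"x": -0.112, "y": 0, "z": 0.076, "wx": 0, "wy": 0, "wz": 0, "hand": 0}]}}

```text
time: 8.1
tool_pos: [0.5986, 0.0785, 0.0465]
tool_rot: [3.141, -0.004, -2.942]
contact_force: [0.7, 0.2, 0.2]
opening: 0.0002
```

```bash
python3 - <<'E'
from h import *
s=monitor.observe();print(s["time"],s["tool_pos"],s["contact_force"],s["qpos"])
for x in(62,47.5):print(x,delta(w(x/1000,.085-.0365)))
E
```

```text
8.1 [0.5986287  0.07848974 0.04650732] [0.69521724 0.16278725 0.22196912] [ 3.47539640e-03  6.24653344e-01  1.47550255e+00  2.86451120e-05
  1.04509363e+00 -1.76653727e+00]
62 (array([ 0.0309, -0.0021, -0.0019]), array([ 0.04, -0.21, -0.05]))
47.5 (array([ 0.0454, -0.0021, -0.0018]), array([ 0.04, -0.21, -0.05]))
```

{"op": "move_arm", "data": {"deltas": [{"x": 0.015, "y": 0, "z": 0, "wx": 0, "wy": 0, "wz": 0, "hand": 0}, {"x": 0.024, "y": 0, "z": 0, "wx": 0, "wy": 0, "wz": 0, "hand": 0}, {"x": 0.032, "y": 0, "z": 0, "wx": 0, "wy": 0, "wz": 0, "hand": 0}, {"x": 0.039, "y": 0, "z": 0, "wx": 0, "wy": 0, "wz": 0, "hand": 0}, {"x": 0.0465, "y": 0, "z": -0.001, "wx": 0, "wy": 0, "wz": 0, "hand": 0}, {"x": 0.054, "y": 0, "z": 0, "wx": 0, "wy": 0, "wz": 0, "hand": 0}, {"x": 0.061, "y": 0, "z": 0.002, "wx": 0, "wy": 0, "wz": 0, "hand": 0}, {"x": 0.061, "y": 0, "z": 0.002, "wx": 0, "wy": 0, "wz": 0, "hand": 0}]}}

```text
time: 9.1
tool_pos: [0.5392, 0.0665, 0.0456]
tool_rot: [3.141, -0.002, -2.942]
contact_force: [-0.9, 0.3, 0.0]
opening: 0.0006
```

```bash
python3 - <<'E'
from h import *
s=monitor.observe();print(s["time"],s["tool_pos"],s["contact_force"])
im=viewer.read_camera("side");p=viewer.camera_params("side")
cv2.imwrite("pics/s9.png",cv2.resize(im[110:250,270:430,::-1],None,fx=4,fy=4,interpolation=2))
h=cv2.cvtColor(im,cv2.COLOR_RGB2HSV);m=cv2.inRange(h,(65,70,20),(90,255,200));m[:150]=0;m[245:]=0;m[:,:310]=0;m[:,405:]=0
print(cv2.boundingRect(cv2.findNonZero(m)))
for a in(1.6,1.3,1.05,.8):print(a,[np.round(proj(p,w(.042-.079*np.cos(a)+.01*np.sin(a),.03+.079*np.sin(a)+.01*np.cos(a),y)),1) for y in(-.059,.059)])
E
```

```text
9.1 [0.53921558 0.06645564 0.04561655] [-0.89721895  0.26474199  0.01072617]
(324, 150, 63, 82)
1.6 [array([349.2, 189.7]), array([390.2, 173.3])]
1.3 [array([341.2, 185.7]), array([382.1, 169.9])]
1.05 [array([335. , 184.9]), array([375.6, 169.5])]
0.8 [array([329.7, 186.5]), array([369.9, 171.3])]
```

View pics/s9.png

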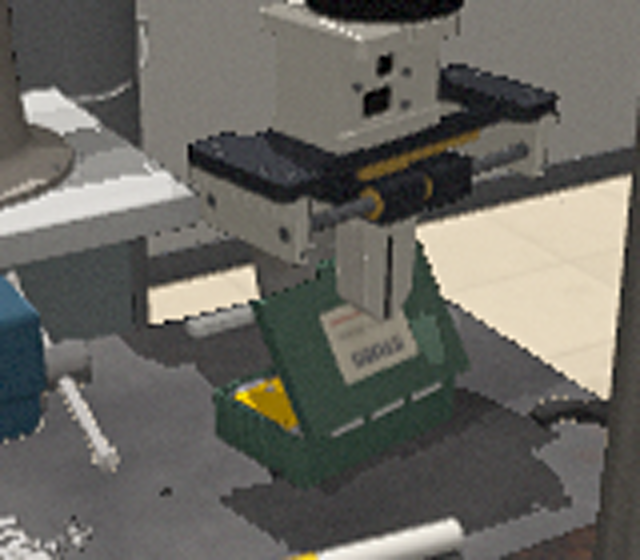

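The picture shows the lid following the finger, with its left corner at px (334,185), which matches about 1.05 rad. I'll continue along the arc.

{"op": "move_arm", "data": {"deltas": [{"x": 0.007, "y": 0, "z": 0.003, "wx": 0, "wy": 0, "wz": 0, "hand": 0}, {"x": 0.013, "y": 0, "z": 0.0065, "wx": 0, "wy": 0, "wz": 0, "hand": 0}, {"x": 0.0185, "y": 0, "z": 0.011, "wx": 0, "wy": 0, "wz": 0, "hand": 0}, {"x": 0.0235, "y": 0, "z": 0.0165, "wx": 0, "wy": 0, "wz": 0, "hand": 0}, {"x": 0.0265, "y": 0, "z": 0.02, "wx": 0, "wy": 0, "wz": 0, "hand": 0}, {"x": 0.029, "y": 0, "z": 0.0245, "wx": 0, "wy": 0, "wz": 0, "hand": 0}, {"x": 0.0315, "y": 0, "z": 0.0285, "wx": 0, "wy": 0, "wz": 0, "hand": 0}, {"x": 0.0335, "y": 0, "z": 0.033, "wx": 0, "wy": 0, "wz": 0, "hand": 0}]}}

```text
time: 10.15
tool_pos: [0.5075, 0.0599, 0.0128]
tool_rot: [3.142, 0.0, -2.942]
contact_force: [0.8, 0.7, 0.7]
opening: 0.0003
```

{"op": "move_arm", "data": {"deltas": [{"x": 0.001, "y": 0, "z": 0.003, "wx": 0, "wy": 0, "wz": 0, "hand": 0}, {"x": 0.002, "y": 0, "z": 0.006, "wx": 0, "wy": 0, "wz": 0, "hand": 0}, {"x": 0.002, "y": 0, "z": 0.008, "wx": 0, "wy": 0, "wz": 0, "hand": 0}, {"x": 0.002, "y": 0, "z": 0.008, "wx": 0, "wy": 0, "wz": 0, "hand": 0}]}}

```text
time: 10.65
tool_pos: [0.5053, 0.0595, 0.0048]
tool_rot: [3.141, -0.001, -2.942]
contact_force: [-0.0, 0.2, -0.1]
opening: 0.0003
```

{"op": "move_arm", "data": {"deltas": [{"x": 0, "y": 0, "z": 0.001, "wx": 0, "wy": 0, "wz": 0, "hand": 0}, {"x": 0, "y": 0, "z": 0.0025, "wx": 0, "wy": 0, "wz": 0, "hand": 0}, {"x": 0, "y": 0, "z": 0.0025, "wx": 0, "wy": 0, "wz": 0, "hand": 0}]}}

```text
time: 11.02
tool_pos: [0.5055, 0.0595, 0.0034]
tool_rot: [-3.142, 0.0, -2.942]
contact_force: [-3.7, -0.5, 10.6]
opening: 0.0005
```

{"op": "move_arm", "data": {"deltas": [{"x": 0, "y": 0, "z": 0.001, "wx": 0, "wy": 0, "wz": 0, "hand": 0}, {"x": 0, "y": 0, "z": 0.001, "wx": 0, "wy": 0, "wz": 0, "hand": 0}]}}

```text
time: 11.28
tool_pos: [0.5055, 0.0595, 0.0031]
tool_rot: [-3.141, 0.001, -2.942]
contact_force: [-6.7, -0.1, 17.2]
opening: 0.0
```

There is a firm stop at the expected shut height: 0.0031 reported against 0.0035 expected. I'll press slightly more, hold, then lift clear and check.

{"op": "move_arm", "data": {"deltas": [{"x": 0, "y": 0, "z": 0.001, "wx": 0, "wy": 0, "wz": 0, "hand": 0}, {"x": 0, "y": 0, "z": 0.001, "wx": 0, "wy": 0, "wz": 0, "hand": 0}, {"x": 0, "y": 0, "z": 0.001, "wx": 0, "wy": 0, "wz": 0, "hand": 0}, {"x": 0, "y": 0, "z": -0.01, "wx": 0, "wy": 0, "wz": 0, "hand": 0}, {"x": 0, "y": 0, "z": -0.05, "wx": 0, "wy": 0, "wz": 0, "hand": 0}, {"x": 0, "y": 0, "z": -0.1, "wx": 0, "wy": 0, "wz": 0, "hand": 0}, {"x": 0, "y": 0, "z": -0.13, "wx": 0, "wy": 0, "wz": 0, "hand": 0}, {"x": 0, "y": 0, "z": -0.13, "wx": 0, "wy": 0, "wz": 0, "hand": 0}]}}

```text
time: 12.28
tool_pos: [0.5073, 0.0595, 0.1339]
tool_rot: [-3.14, 0.005, -2.942]
contact_force: [0.9, 0.2, -0.6]
opening: 0.0003
```

```bash
python3 - <<'E'
from h import *
s=monitor.observe();print(s["time"],s["tool_pos"],s["contact_force"])
im=viewer.read_camera("side").copy();p=viewer.camera_params("side");print(flap(im))
o=cv2.resize(im[150:240,305:405],None,fx=6,fy=6,interpolation=2)
for a,c in((0,(255,0,0)),(.1,(255,255,0))):
    q=[proj(p,w(.042-.079*np.cos(a)+.01*np.sin(a),.03+.079*np.sin(a)+.01*np.cos(a),y)) for y in(-.059,.059)];print(a,q)
    for u,v in q:cv2.circle(o,(int((u-305+.5)*6),int((v-150+.5)*6)),3,c,1)
cv2.imwrite("pics/s10.png",o[:,:,::-1])
E
```

```text
12.275 [0.50726396 0.05949405 0.13390251] [ 0.8510496   0.22755783 -0.55757839]
None
0 [array([321.03877167, 203.57704374]), array([359.75549557, 187.99394254])]
0.1 [array([321.34987042, 200.68536321]), array([360.24590561, 185.21991836])]
```

```bash
python3 - <<'E'
from h import *
im=viewer.read_camera("side");p=viewer.camera_params("side")
h=cv2.cvtColor(im,cv2.COLOR_RGB2HSV);m=cv2.inRange(h,(65,70,20),(95,255,220));m[:165]=0;m[245:]=0;m[:,:310]=0;m[:,405:]=0
for u in(323,325,330,350,355,358):
    # predicted top outline: near edge line (a) 
    r=np.flatnonzero(m[:,u]);out=[]
    for a in(0,.07,.14):
        A,B=[proj(p,w(.042-.079*np.cos(a)+.01*np.sin(a),.03+.079*np.sin(a)+.01*np.cos(a),y)) for y in(-.059,.059)]
        out.append(round(A[1]+(B[1]-A[1])*(u-A[0])/(B[0]-A[0]),1))
    print(u,r[:1],out)
E
```

```text
323 [204] [np.float64(202.8), np.float64(200.8), np.float64(199.0)]
325 [208] [np.float64(202.0), np.float64(200.0), np.float64(198.2)]
330 [212] [np.float64(200.0), np.float64(198.0), np.float64(196.2)]
350 [220] [np.float64(191.9), np.float64(190.1), np.float64(188.3)]
355 [207] [np.float64(189.9), np.float64(188.1), np.float64(186.3)]
358 [218] [np.float64(188.7), np.float64(186.9), np.float64(185.1)]
```

```bash
python3 - <<'E'
from h import *
im=cv2.imread("pics/s10.png");im=viewer.read_camera("side").astype(int)
for u,r0 in((325,202.0),(330,200.0),(340,196),(350,191.9),(355,189.9)):
    c=im[:,u];print(u,r0,[(r,*c[r].tolist()) for r in range(int(r0)-5,int(r0)+4)])
E
```

```text
325 202.0 [(197, 67, 65, 68), (198, 65, 63, 64), (199, 73, 72, 70), (200, 64, 60, 62), (201, 70, 74, 66), (202, 95, 111, 99), (203, 114, 142, 126), (204, 101, 131, 114), (205, 76, 104, 86)]
330 200.0 [(195, 70, 72, 72), (196, 71, 67, 68), (197, 67, 67, 67), (198, 70, 68, 67), (199, 66, 69, 65), (200, 55, 65, 57), (201, 53, 68, 58), (202, 60, 78, 68), (203, 64, 78, 69)]
340 196 [(191, 70, 67, 68), (192, 68, 64, 66), (193, 68, 66, 66), (194, 65, 65, 63), (195, 63, 71, 66), (196, 79, 96, 81), (197, 99, 119, 105), (198, 96, 119, 103), (199, 93, 118, 100)]
350 191.9 [(186, 103, 102, 104), (187, 93, 87, 87), (188, 89, 85, 86), (189, 88, 88, 89), (190, 91, 91, 90), (191, 49, 48, 47), (192, 57, 72, 59), (193, 97, 122, 105), (194, 99, 122, 106)]
355 189.9 [(184, 107, 107, 103), (185, 106, 102, 104), (186, 102, 99, 98), (187, 103, 98, 100), (188, 103, 99, 97), (189, 106, 103, 102), (190, 70, 73, 71), (191, 52, 69, 57), (192, 102, 125, 108)]
```

The lid's near edge lies within about 1 px of the fully shut prediction in all five columns checked, and no yellow shows. I'll hand in.

```bash
python3 -c "
from cell import robot
print(robot.hand_in())"
```

```text
the job is handed in; nothing more can be done
None
```

The tin is closed: I folded the flap flat over the stubs, swung the lid over, pressed it shut and handed the job in at about 12.5 s. `hand_in` gives no verdict, so the checks below are my own.

**Last checks**
- **Flap:** its edge was at row 216 in the side view, where the model puts a flat flap at 216.4. It bottomed out against 11.8 N.
- **Lid:** it met a firm stop at the expected shut height. Its near edge is within about 1 px of the fully shut prediction, where the 0.07 rad limit would show as about 2 px. The sharpest lid turn I commanded was about 1 rad/s, with readings up to 17 N at the shut stop.
- **At hand-in:** the fingers were well clear of everything, and the force reading was near zero.

**What disagreed or failed**
- **Fingertip position:** the real fingertip sat about 36 mm above the reported tool point. My first push at the flap therefore passed over it without touching. I measured the offset in the side view, and both contacts, on the flap and on the lid, agreed with it.
- **Refused move:** my first move call was refused because its rows lacked some keys. Nothing moved.
- **Last picture:** the final one hit the 12-picture limit, so I checked the shut lid from pixel values only. A first colour mask missed the lid's lighter top face, and reading the pixels directly settled it.
- **Not rechecked:** I didn't measure the stubs or the tools again at the end. The fingers never went inside the tin below the flap or near the tools.

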